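# Cup on the post, burnisher at the ready

### The job

Get ready to burnish the foot of the short pewter cup: take it from the wire cradle and set it upside down on the wooden post, fully down, and let go of it. Then draw the white burnisher out of the slanted tool block, turn it level and hold it with its steel point a few centimetres above the middle of the cup's upturned foot, touching neither cup nor post. Finish while still holding it there, steady, and leave the other things on the bench where they are.

Things in the scene. Friction and masses are not known exactly. Their poses are not given: they have to be found in the camera images.
- cup: the short pewter cup, an open round cup 63 mm across and 50 mm high, about 0.16 kg, wall 3 mm (inside about 55 mm clear), floor 4.5 mm thick. Origin at the centre of its foot (outside); its z axis points from the foot to the mouth. It starts lying in the wire cradle with its mouth end sloping down by 30 degrees
- cradle: fixed wire cradle on a wooden base 100 x 70 mm: two steel wires 8 mm thick, 36 mm apart, carry the cup from below, with 12 mm upturned ends against its rim; both sides of the cup are free. Origin under the middle of the base on the bench; the cup's mouth points down the slope to the cradle's -x, its foot up to +x. The middle of the lying cup is 62 mm above the origin
- post: fixed upright turned wooden post, 100 mm high in all, 28 mm across at its flat top, widening to 36 mm 12 mm lower and to 42 mm at its foot, on a round base 88 mm across and 14 mm high. Origin at the centre of its underside. A seated cup rests with its inner floor on the post's top, so that its foot is 104.5 mm above the bench
- post_top (a point): centre of the post's flat top, 100 mm above the bench
- tool_block: fixed slanted wooden tool block, about 85 mm x 118 mm and 83 mm high, with two round holes 12 mm wide and 52 mm deep, 50 mm apart along y; the holes' upper ends lean 30 degrees from upright towards its +x. The burnisher stands in the hole on its +y side, the other is empty. Origin on the bench under the block
- hole_mouth (a point): centre of the mouth of the hole in which the burnisher stands
- burnisher: slim white hand burnisher, 117 mm long, about 0.03 kg: a round handle 9.6 mm thick and 80 mm long, then a tapering 37 mm steel point. It stands point down in the tool block, with about 65 mm of handle out of the hole. Its own origin and axes are of no use: see the two points
- burnisher_tip (a point): end of the burnisher's steel point; the point's x axis lies along the burnisher, from handle to point
- burnisher_handle (a point): point on the burnisher's centre line in its handle, 84 mm from the point's end and 33 mm from the handle's end, about 33 mm out of the hole at the start: a good place to grip. Its x axis lies along the burnisher, from handle to point
- tall_cup: bystander: a taller pewter cup 61 mm across and 78 mm high, standing upright; origin at the centre of its foot
- wax_block: bystander: a block of polishing wax 44 x 66 x 24 mm lying on the bench; origin at the centre of its underside
- pewter_lid: bystander: a round pewter lid 65 mm across, 23 mm high with its knob, lying on the bench; origin at the centre of its underside
- lathe_a: fixed green bench lathe at the back right, about 360 x 375 mm and 350 mm high, origin under its middle on the bench; its chuck juts out towards the robot to about 0.2 m in front of the origin, 0.24 m above the bench, 75 mm to the left (+y) of it. Keep the arm clear of it: draw in before swinging past
Things that resemble listed ones, but are neither listed nor needed, are in the scene too. What is shaped like the cup but purple is not meant.

How it is judged:
On the way, in this order (a step that is already met when the one before it is completed fails the run):
1. the short cup sits upside down, fully down on the post, and is let go (angle between cup's own z axis and vertical above 2.95 rad and horizontal distance between cup and post_top below 0.015 m and z of cup in the frame of post_top between 0 and 0.008 m and contact force between cup and the fingers below 0.05 N and linear speed of cup below 0.03 m/s), for 0.2 s.
2. the burnisher is drawn out of its hole, in the fingers (contact force between burnisher and the fingers above 0.5 N and contact force between burnisher and tool_block below 0.05 N and height (world z) of burnisher_tip above 0.075 m), for 0.1 s.
At the end, for the whole second after the job is handed in: Cup upside down on the post (within 0.19 rad, 15 mm of its axis, foot under 8 mm above the post's top), untouched; burnisher held in the fingers, at rest, level within 0.25 rad, its point within 30 mm sideways of the foot's centre and 10 to 95 mm above it, touching neither cup, post nor block (angle between cup's own z axis and vertical above 2.95 rad and horizontal distance between cup and post_top below 0.015 m and z of cup in the frame of post_top between 0 and 0.008 m and contact force between cup and the arm below 0.05 N and contact force between cup and the fingers below 0.05 N and angle between burnisher_tip's own x axis and vertical between 1.32 and 1.82 rad and horizontal distance between burnisher_tip and cup below 0.03 m and height (world z) of burnisher_tip between 0.115 and 0.2 m and contact force between burnisher and the fingers above 0.5 N and contact force between burnisher and cup below 0.02 N and contact force between burnisher and post below 0.02 N and contact force between burnisher and tool_block below 0.02 N and linear speed of burnisher below 0.03 m/s); the arm keeps its last pose, push and grip.
It fails at once if a bystander (tall cup, wax block, lid) is shifted by more than 40 mm (distance of any of tall_cup, wax_block, pewter_lid from where it was at the start of the episode above 0.04 m).
It also fails if it takes over 54 s, if anything falls off the work surface, if the arm or the gripper's body presses on something with over 40 N, if the wrist force passes 120 N, or if a joint passes its speed limit or range.

### The arm

A 7-joint arm with a two-finger parallel gripper is mounted at the origin on a cart in front of the work surface, level with it; the furniture and walls round the work are solid. World frame = base frame: x ahead of the robot, y to its left, z up, the work surface at z = 0. Lengths are in m, angles in rad, forces in N, time in s.
With the tool pointing down it reaches from about 0.4 to 0.85 m from the base axis. Payload 4.5 kg.
Tool frame: the origin (TCP) lies midway between the tips of the shut fingers; the grasp point (between the pads) lies 19 mm behind it; z points along the fingers, x is the direction in which the jaws open and shut, and the axes are right-handed (so a half turn about z gives the same grasp; the last joint's range is limited). The gripper opens to 85 mm and grips with 20 to 120 N. Pads are 22 mm wide; open, the fingers measure 114 mm over their backs; the gripper's body (76 mm by 85 mm) begins 54 mm behind the grasp point. The pads swing forward as they close: fully open they stand 13 mm farther back than shut.
Start: joints at [-1.201, 0.689, -0.195, 1.565, 0.157, 0.902, -0.215], TCP at [0.206, 0.59, 0.231] pointing down, gripper open.
Joint ranges: [-3.01, 3.01], [-0.46, 2.08], [-1.47, 1.51], [0.13, 2.56], [-1, 4.14], [0.04, 2.09], [-2.66, 2.66]. Speed limits (rad/s): [2.57, 2.57, 3.14, 3.14, 3.14, 3.14, 3.14].

### API

Orientations are given as a unit quaternion [w, x, y, z].
In Python, from workcell import robot, eyes, look_for, masks_of, landmark_of gives the robot as it stands. Calls block until the motion is done:
- robot.reach(position, orientation): joint-space move of the TCP to a pose.
- robot.movel(position, attitude=None, feed=0.15): straight line of the TCP; attitude=None keeps the orientation; feed is the mean speed in m/s.
- robot.goto_joints(angles): joint-space move.
- robot.grip(opening, force=None): finger opening in m; force is the grip in N (None keeps the last); returns when the fingers have stopped.
- robot.wait(seconds).
- robot.solve_ik(position, orientation): joint angles nearest the present ones, or None.
- eyes.grab_frame(name): name is "scene" or "top" or "wrist"; returns (picture, depth): 420x560x3 uint8, blue, green, red; 420x560 float32, m along the optical axis (not along the pixel's ray), 0 where there is no reading.
- eyes.calibration(name): a dict with "fx", "fy", "cx", "cy" (pixels), "rvec" (rotation vector, rad) and "tvec" (3), from world to camera coordinates, as OpenCV has them; the wrist camera has in their place "tool_from_camera" (4x4, takes a point from camera to tool coordinates, whose origin is the TCP and whose axes are the tool frame's). Camera axes: x right, y down, z forward; pixel columns grow to the right and rows downward; lengths in m; the calibration is good to about 2 mm. A picture is of the moment at which its call begins: read the wrist's pose just before it. calibration takes no time and is no camera call.
A pose or a line that the arm cannot do raises robot.IKError and nothing moves.
- robot.close_job(): hands the job in, once; it reports no verdict.
Trained networks look in the newest picture that a camera, given by its name, has taken for a name from the list of things; names that differ only in an ending like _2 or _b are one class to them, and where a whole thing is asked for, a point or a joint stands for the part that bears it (a point fixed in the world has none). Each returns a list of dicts, best first, with "conf" (0 to 1); they miss things now and then, are a little off and sometimes report something else, mostly with a low value. They report only what shows in the picture. A call takes as long as a camera call. They do not tell look-alikes from the thing itself.
- look_for(target, camera): "uv" ([column, row] in pixels, amid what is visible of it).
- masks_of(target, camera): "pixels" (420x560 bool, what is visible of it) and "uv" ([column, row] in pixels, amid what is visible of it).
- landmark_of(target, camera): "uv" ([column, row] in pixels: a listed point, or the origin of a listed thing).
Readings, each from a call of its own:
- robot.get_t(): time.
- robot.get_joint_positions(): joint angles.
- robot.get_qvel(): joint speeds.
- robot.get_effort(): joint torques, N m.
- robot.get_position(): TCP position.
- robot.get_tcp_rot(): TCP orientation.
- robot.get_ft_force(): force on the tool from outside, world axes, zero at the start.
- robot.get_wrist_torque(): the same for the moment, N m.
- robot.get_gripper_width(): finger opening in m.
Only numpy, scipy, OpenCV 4.12 (cv2) and the standard library are available. Lean on these libraries where they do the work, as an engineer would, in place of code of your own. Each camera call takes 0.05 s, during which the arm holds its last target. There are 200 camera calls.

## Working session

There is one attempt and no reset: what is moved stays moved. The work goes in short steps, each a Python script; the robot and the scene stay as the last script left them, time stands still between calls to the robot, and variables do not carry over. Pictures are saved under pics/ and viewed, about 8 in all and at most 12, crops included, and the job is handed in when it is done.

```bash
ls; mkdir -p pics
cat > h.py <<'E'
import numpy as np, cv2
from scipy.spatial.transform import Rotation as R
from workcell import robot, eyes, look_for, masks_of, landmark_of
def T_wc(name):
    c=eyes.calibration(name); K=(c['fx'],c['fy'],c['cx'],c['cy'])
    if name=='wrist':
        q=robot.get_tcp_rot(); T=np.eye(4); T[:3,:3]=R.from_quat(np.r_[q[1:],q[0]]).as_matrix(); T[:3,3]=robot.get_position()
        return K,T@np.array(c['tool_from_camera'])
    M=np.eye(4); M[:3,:3]=R.from_rotvec(np.ravel(c['rvec'])).as_matrix(); M[:3,3]=np.ravel(c['tvec'])
    return K,np.linalg.inv(M)
def grab(name):
    K,T=T_wc(name); im,d=eyes.grab_frame(name); return im,d,K,T
def cloud(d,K,T):
    v,u=np.indices(d.shape); P=np.stack([(u-K[2])/K[0]*d,(v-K[3])/K[1]*d,d],-1)
    W=P@T[:3,:3].T+T[:3,3]; W[d<=0]=np.nan; return W
def proj(p,K,T):
    q=T[:3,:3].T@(np.asarray(p)-T[:3,3]); return np.array([K[0]*q[0]/q[2]+K[2],K[1]*q[1]/q[2]+K[3]])
def ray(uv,K,T):
    r=T[:3,:3]@np.array([(uv[0]-K[2])/K[0],(uv[1]-K[3])/K[1],1]); return T[:3,3],r
def atz(uv,z,K,T):
    o,r=ray(uv,K,T); return o+r*(z-o[2])/r[2]
def quat(M):
    q=R.from_matrix(M).as_quat(); return [q[3],q[0],q[1],q[2]]
E
cat > s1.py <<'E'
from h import *
np.set_printoptions(precision=3,suppress=True)
ims=[]
for cam in ['scene','top']:
    im,d,K,T=grab(cam); W=cloud(d,K,T); np.savez(f'{cam}.npz',im=im,d=d,W=W,K=K,T=T)
    cv2.imwrite(f'pics/{cam}0.png',cv2.resize(im,(800,600)))
    print(cam,T[:3,3])
    for n in ['cup','cradle','post','tool_block','burnisher','tall_cup','wax_block','pewter_lid','lathe_a']:
        for m in masks_of(n,cam)[:3]:
            w=W[m['pixels']]; print(n,round(m['conf'],2),np.round(m['uv']),m['pixels'].sum(),np.nanmedian(w,0),np.nanpercentile(w,3,axis=0),np.nanpercentile(w,97,axis=0))
    for n in ['post_top','hole_mouth','burnisher_tip','burnisher_handle','cup','cradle','post']:
        for l in landmark_of(n,cam)[:2]: print('L',n,round(l['conf'],2),np.round(l['uv'],1),W[int(l['uv'][1]),int(l['uv'][0])])
E
python3 s1.py
```

```text
pics
scene [ 0.297 -0.622  0.789]
cup 0.97 [262. 258.] 741 [ 0.486 -0.145  0.079] [ 0.459 -0.162  0.003] [ 0.523 -0.069  0.097]
cup 0.9 [259. 308.] 944 [ 0.433 -0.224  0.019] [ 0.403 -0.263  0.002] [ 0.461 -0.202  0.05 ]
cradle 0.91 [264. 273.] 806 [ 0.482 -0.145  0.006] [ 0.444 -0.165  0.003] [ 0.539 -0.106  0.053]
post 0.81 [226. 212.] 866 [0.471 0.062 0.016] [0.439 0.036 0.006] [0.51  0.097 0.1  ]
tool_block 0.91 [220. 163.] 1051 [0.529 0.228 0.054] [0.492 0.206 0.006] [0.57  0.31  0.081]
burnisher 0.27 [307. 224.] 374 [ 0.652 -0.048  0.007] [ 0.627 -0.073  0.001] [ 0.681 -0.017  0.02 ]
wax_block 0.59 [306. 223.] 345 [ 0.651 -0.048  0.008] [ 0.627 -0.072  0.002] [ 0.68  -0.019  0.02 ]
wax_block 0.52 [255. 178.] 268 [0.599 0.162 0.022] [0.572 0.141 0.003] [0.626 0.188 0.026]
pewter_lid 0.9 [308. 224.] 375 [ 0.652 -0.047  0.007] [ 0.626 -0.071  0.001] [ 0.682 -0.014  0.02 ]
L post_top 0.56 [224.  189.8] [0.483 0.078 0.099]
L hole_mouth 0.75 [221.1 143.8] [0.552 0.289 0.074]
L hole_mouth 0.55 [304.5 225.2] [ 0.644 -0.053  0.01 ]
L burnisher_tip 0.46 [263.8 270.3] [ 0.477 -0.163  0.06
[... 1046 characters left out ...]
.] 994 [0.477 0.074 0.012] [0.44  0.038 0.002] [0.515 0.116 0.102]
wax_block 0.68 [198. 204.] 341 [0.6   0.167 0.023] [0.577 0.144 0.008] [0.627 0.193 0.028]
pewter_lid 0.79 [286. 186.] 512 [ 0.655 -0.043  0.008] [ 0.627 -0.071  0.001] [ 0.683 -0.015  0.021]
lathe_a 0.45 [145. 202.] 6 [0.592 0.276 0.118] [0.589 0.275 0.113] [0.594 0.278 0.122]
L post_top 0.65 [239.7 253.4] [0.476 0.065 0.1  ]
L post_top 0.63 [231.2 252.1] [0.479 0.083 0.099]
L hole_mouth 0.87 [148.5 218. ] [0.559 0.282 0.076]
L burnisher_handle 0.53 [147.6 207.6] [0.583 0.278 0.103]
L cup 0.85 [322.8 231.3] [ 0.53  -0.139  0.003]
L cradle 0.62 [317.9 244.5] [ 0.497 -0.116  0.096]
L post 0.55 [237.4 255.5] [0.472 0.069 0.101]
```

View pics/scene0.png

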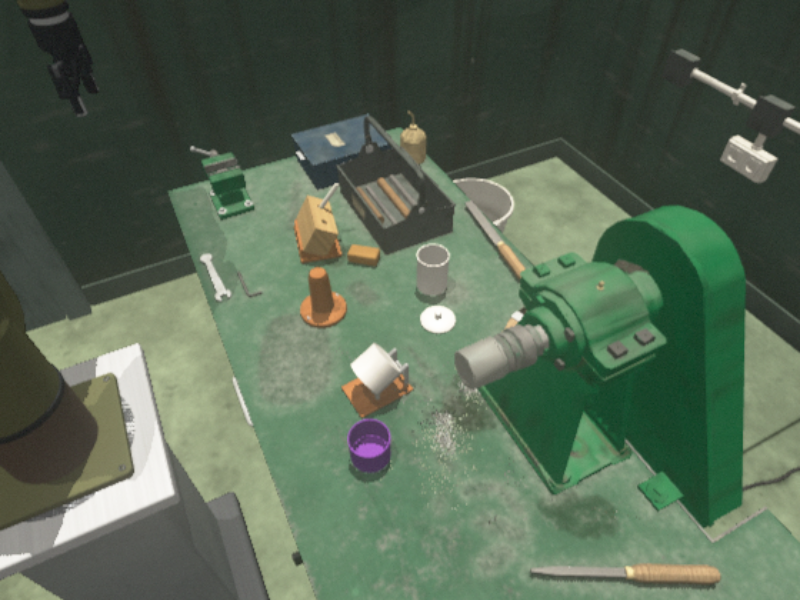

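View pics/top0.png

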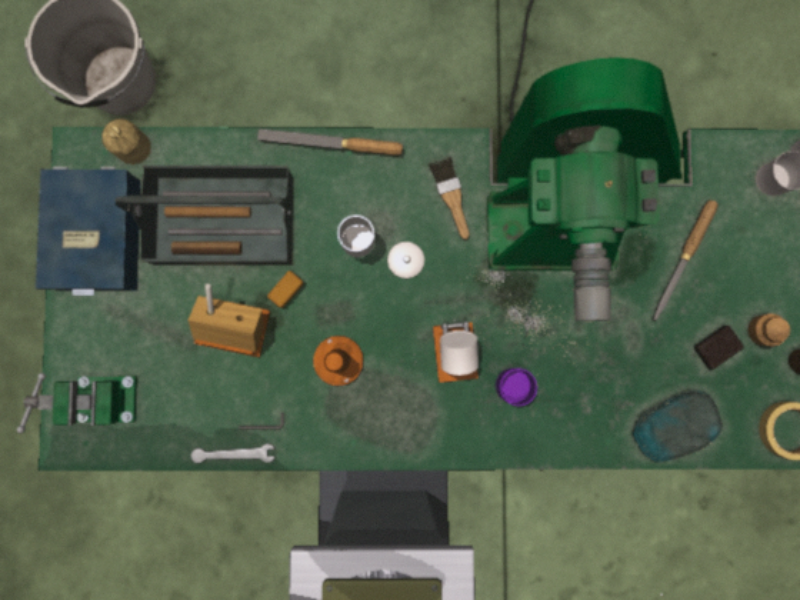

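Scene: the pewter cup lies in the cradle at scene (375,370) / top (460,353). The purple look-alike is at top (517,387), the tall cup at (356,236), and another grey cup at (785,172). The burnisher is in the block at top (209,297); the pale wrench and file on the bench aren't it. I'll get a close crop and fit the geometry.

```bash
cat > s2.py <<'E'
import numpy as np, cv2
from scipy.optimize import least_squares
np.set_printoptions(precision=4,suppress=True)
S=np.load('scene.npz');Tp=np.load('top.npz')
a=cv2.resize(S['im'][225:305,215:315],(500,400),interpolation=cv2.INTER_CUBIC)
b=cv2.resize(Tp['im'][215:280,285:350],(300,300),interpolation=cv2.INTER_CUBIC);b=cv2.copyMakeBorder(b,0,100,0,0,cv2.BORDER_CONSTANT)
cv2.imwrite('pics/crop0.png',np.hstack([a,b]))
def near(D,c,r,zl,zh):
    W=D['W'].reshape(-1,3);im=D['im'].reshape(-1,3).astype(int)
    k=(np.hypot(W[:,0]-c[0],W[:,1]-c[1])<r)&(W[:,2]>zl)&(W[:,2]<zh)
    return W[k],im[k]
for D in (S,Tp):
    w,c=near(D,(.49,-.13),.055,.045,.12)
    g=(c.max(1)-c.min(1)<40)&(c.max(1)>110); w=w[g]
    print(len(w),w.mean(0)); 
    for x in np.arange(.455,.535,.01):
        k=abs(w[:,0]-x)<.005
        if k.sum()>3: print(round(x,3),k.sum(),'y',np.percentile(w[k,1],[2,98]),'zmax',np.percentile(w[k,2],97), w[k][w[k,2]>np.percentile(w[k,2],80)][:,1].mean())
# post top, burnisher
for D in (S,Tp):
    w,_=near(D,(.477,.075),.03,.094,.106); print('post',len(w),w.mean(0),np.percentile(w,[2,98],axis=0).ravel())
    w,c=near(D,(.58,.28),.045,.085,.16); print('burn',len(w),w.mean(0)); m=w.mean(0);print(np.linalg.svd(w-m)[2][0], w[np.argmax(w[:,2])],w[np.argmin(w[:,2])])
    w,_=near(D,(.535,.256),.09,.02,.084); print('block',np.percentile(w,[1,99],axis=0).ravel());
E
python3 s2.py
```

```text
737 [ 0.4889 -0.1407  0.0769]
0.455 35 y [-0.15   -0.1132] zmax 0.0794018396334492 -0.13385928923462326
0.465 107 y [-0.1622 -0.1113] zmax 0.08395862549581168 -0.13319982012783824
0.475 133 y [-0.1631 -0.1123] zmax 0.08981393010194788 -0.1325983223840634
0.485 139 y [-0.1616 -0.1085] zmax 0.09519353270438058 -0.13054784720638937
0.495 136 y [-0.1616 -0.1107] zmax 0.09997328942341434 -0.1312054029526874
0.505 76 y [-0.1607 -0.1015] zmax 0.09457363594742882 -0.144649371611877
0.515 40 y [-0.1595 -0.1011] zmax 0.07730161295990977 -0.14899748023916576
0.525 38 y [-0.1506 -0.1061] zmax 0.060341190238765524 -0.13710141451420435
0.535 30 y [-0.1489 -0.1052] zmax 0.05789955169964359 -0.13185435980959867
742 [ 0.4927 -0.1276  0.0781]
0.455 40 y [-0.1498 -0.1109] zmax 0.08058247643774688 -0.1322131998668161
0.465 94 y [-0.1571 -0.1032] zmax 0.08479552775017342 -0.13003324500897032
0.475 99 y [-0.1567 -0.101 ] zmax 0.08994495950164459 -0.13216762519764097
0.485 124 y [-0.1559 -0.1002] zmax 0.09679653323078566 -0.12991505200611256
0.495 99 y [-0.1552 -0.0996] zmax 0.10057721592741095 -0.131805356927509
0.505 99 y [-0.1552 -0.0995] zmax 0.09536139723529351 -0.13725339552476232
0.515 99 y [-0.1573 -0.1008] zmax 0.07867244218211678 -0.13752487871088678
0.525 63 y [-0.153  -0.1065] zmax 0.060849355614277914 -0.13866257822565864
0.535 22 y [-0.1449 -0.1041] zmax 0.0597198174687241 -0.1225013795034307
post 95 [0.4747 0.0736 0.0987] [0.461  0.0605 0.0943 0.4889 0.0891 0.1026]
burn 48 [0.5836 0.2771 0.1044]
[-0.6264  0.1166 -0.7707] [0.5936 0.2706 0.1212] [0.5746 0.2786 0.0872]
block [0.4916 0.1843 0.0207 0.5852 0.3195 0.0824]
post 145 [0.4761 0.0762 0.0995] [0.4624 0.0624 0.0944 0.4901 0.0902 0.1034]
burn 63 [0.5847 0.2786 0.1063]
[-0.6385  0.123  -0.7597] [0.5948 0.2755 0.1224] [0.5698 0.2842 0.0875]
block [0.4924 0.1844 0.0219 0.5868 0.3191 0.0828]
```

View pics/crop0.png

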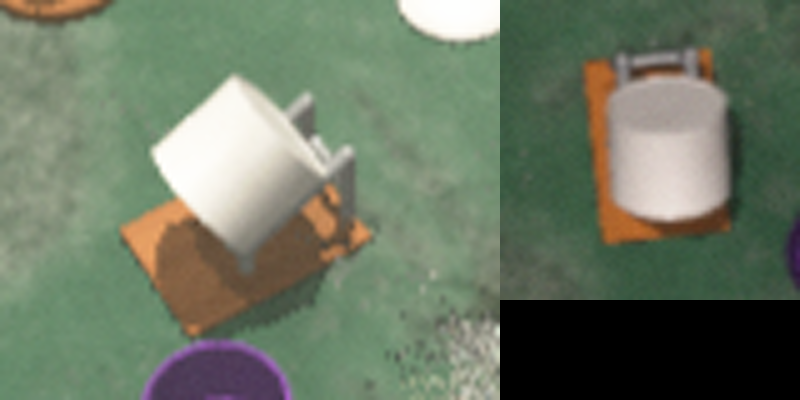

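The foot faces +x and up, and the mouth slopes down towards the robot (-x). The cup's middle is about (0.491, -0.129, 0.062). Next I'll check IK for the tilt options.

```bash
cat >> h.py <<'E'
np.set_printoptions(precision=4,suppress=True)
def frame(a,x):   # tool z=a, jaw axis x
    a=np.array(a,float);a/=np.linalg.norm(a);x=np.array(x,float);x-=a*(x@a);x/=np.linalg.norm(x)
    return np.stack([x,np.cross(a,x),a],1)
def flip(M): return M@np.diag([-1,-1,1.])
GO=0.025   # grasp point behind TCP when on the cup
POST=np.array([.476,.075,.1])
YAW=0.10
def cup_grasp(mid,yaw,tilt,fl=False):
    """tool frame for the lying cup: approach leaning tilt back to the robot; returns M,tcp"""
    f=np.array([np.cos(yaw),np.sin(yaw),0]); a=-np.sin(tilt)*f-np.array([0,0,np.cos(tilt)])
    M=frame(a,[-f[1],f[0],0]); M=flip(M) if fl else M
    return M,np.array(mid)+GO*a
def turned(M,yaw,psi):
    """cup mouth-down, then yaw by psi about vertical"""
    h=np.array([-np.sin(yaw),np.cos(yaw),0])
    return R.from_euler('z',psi).as_matrix()@R.from_rotvec(-np.pi/3*h).as_matrix()@M
E
cat > s3.py <<'E'
from h import *
mid=[.491,-.129,.062]
for fl in (0,1):
  for t in (0,15,30,45):
    M,p=cup_grasp(mid,YAW,np.radians(t),fl)
    r=[]
    for b in (0,.1):
        r.append(robot.solve_ik(list(p-b*M[:,2]),quat(M)))
    ok=[x is not None for x in r]
    f=[]
    for psi in np.radians([-60,-30,0,30,60]):
        N=turned(M,YAW,psi); q=[robot.solve_ik(list(POST+[0,0,-.0205+dz]+GO*N[:,2]),quat(N)) for dz in (0,.08)]
        f.append(all(x is not None for x in q))
    print('cup',fl,t,ok,f,r[0])
ps=-.19; h=np.array([.5*np.cos(ps),.5*np.sin(ps),.866]); hp=np.array([.575,.279,.105]); y=np.array([-np.sin(ps),np.cos(ps),0])
for fl in (0,1):
  for side in (-60,-30,0,30,60):   # approach dir around burnisher axis
    p0=np.cross(y,h); p0=p0 if p0[2]<0 else -p0
    a=R.from_rotvec(np.radians(side)*h).apply(p0); M=frame(a,np.cross(a,h)); M=flip(M) if fl else M
    r=[robot.solve_ik(list(hp+.019*a-b*a),quat(M)) is not None for b in (0,.08)]
    print('burn',fl,side,a,r)
E
python3 s3.py
```

```text
cup 0 0 [True, True] [True, False, False, False, True] [ 0.5214  0.9395 -0.5985  2.0344  1.1032  0.5346  0.7693]
cup 0 15 [True, True] [True, False, False, False, True] [ 0.4334  0.9888 -0.5385  1.8094  0.6799  0.8301  1.1576]
cup 0 30 [True, True] [True, True, False, True, True] [ 0.3517  1.0809 -0.477   1.5811  0.5098  1.1606  1.3121]
cup 0 45 [True, True] [True, True, True, True, True] [ 0.2899  1.2046 -0.439   1.3524  0.4397  1.4928  1.3824]
cup 1 0 [True, True] [True, False, False, False, True] [ 0.1124  0.8813  0.0893  2.0556 -0.3242  0.2177 -0.9845]
cup 1 15 [True, True] [True, False, False, False, True] [-0.0769  0.9813  0.3701  1.8378 -0.3923  0.6548 -0.9479]
cup 1 30 [True, True] [True, True, False, True, True] [-0.1542  1.1178  0.5118  1.6118 -0.3534  1.0371 -0.9934]
cup 1 45 [True, True] [True, True, True, False, True] [-0.1747  1.2659  0.5853  1.3841 -0.31    1.3835 -1.0253]
burn 0 -60 [ 0.2617 -0.9322 -0.25  ] [True, True]
burn 0 -30 [ 0.6421 -0.6326 -0.433 ] [True, True]
burn 0 0 [ 0.8504 -0.1636 -0.5   ] [True, True]
burn 0 30 [ 0.8309  0.3493 -0.433 ] [True, False]
burn 0 60 [ 0.5888  0.7686 -0.25  ] [True, True]
burn 1 -60 [ 0.2617 -0.9322 -0.25  ] [True, True]
burn 1 -30 [ 0.6421 -0.6326 -0.433 ] [True, True]
burn 1 0 [ 0.8504 -0.1636 -0.5   ] [True, True]
burn 1 30 [ 0.8309  0.3493 -0.433 ] [True, False]
burn 1 60 [ 0.5888  0.7686 -0.25  ] [True, True]
```

```bash
cat > s4.py <<'E'
from h import *
mid=np.array([.491,-.129,.062])
M,p=cup_grasp(mid,YAW,np.radians(40),0)
D=frame([0,0,-1],M[:,0])
q0=np.array(robot.get_joint_positions())
print('way',robot.solve_ik([.45,-.02,.32],quat(D)))
robot.reach([.45,-.02,.32],quat(D)); robot.grip(.085)
print(robot.get_joint_positions(), robot.get_t())
pre=p-.11*M[:,2]; print(robot.solve_ik(list(pre),quat(M)))
robot.reach(list(pre),quat(M))
im,d,K,T=grab('wrist'); np.savez('wrist.npz',im=im,d=d,K=K,T=T); print('t',robot.get_t(),robot.get_position(),robot.get_joint_positions())
W=cloud(d,K,T)
for m in masks_of('cup','wrist')[:2]:
    w=W[m['pixels']]; print(m['conf'],m['uv'],m['pixels'].sum(),np.nanmean(w,0))
    f=np.array([np.cos(YAW),np.sin(YAW),0]);h=np.array([-f[1],f[0],0]);
    lat=(w-mid)@h; print('lat',np.nanpercentile(lat,[1,50,99]))
    u=.866*f+np.array([0,0,.5]);n=np.cross(u,h);n*=np.sign(n[2]); print('ax',np.nanpercentile((w-mid)@u,[1,50,99]),'n',np.nanpercentile((w-mid)@n,[1,50,99]))
    # foot plane normal
    k=(w-mid)@u>.021; F=w[k]; F=F[~np.isnan(F[:,0])]
    if len(F)>50: c=np.median(F,0); n2=np.linalg.svd(F[np.linalg.norm(F-c,axis=1)<.025]-c)[2][2]; print('foot',c,n2*np.sign(n2[2]))
cv2.circle(im,tuple(np.int32(proj(mid,K,T))),4,(0,0,255),1)
cv2.imwrite('pics/w1.png',im)
E
python3 s4.py
```

```text
way [ 0.141   0.347  -0.278   1.9345  0.1218  0.8761  1.4714]
[ 0.1402  0.3472 -0.2782  1.9344  0.1217  0.8761  1.4713] 4.275
[ 0.138   1.096  -0.1546  1.1727  0.2123  1.583   1.6124]
t 5.3 [ 0.5462 -0.123   0.1292] [ 0.1377  1.0921 -0.1555  1.1732  0.212   1.5826  1.6122]
0.9 [276.4, 221.8] 8901 [ 0.4994 -0.1278  0.0787]
lat [-0.0286  0.0003  0.0291]
ax [-0.0226  0.0241  0.0262] n [-0.029   0.0148  0.0307]
foot [ 0.5107 -0.1268  0.0767] [0.8685 0.0838 0.4886]
0.81 [169.1, 161.7] 5945 [ 0.4308 -0.233   0.0259]
lat [-0.1249 -0.0984 -0.0642]
ax [-0.1113 -0.085  -0.0388] n [-0.0311  0.003   0.0376]
```

View pics/w1.png

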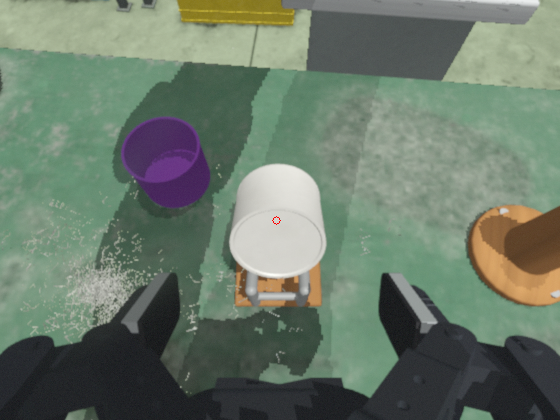

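The wrist view agrees with the fit: the white/pewter cup's foot disc is at (277,240), the purple cup is off at (168,160), and lateral error is under 1 mm. Grasping now.

```bash
cat > s5.py <<'E'
from h import *
mid=np.array([.491,-.129,.062])
M,p=cup_grasp(mid,YAW,np.radians(40),0)
robot.movel(list(p),quat(M),feed=.1); print('F',robot.get_ft_force())
robot.grip(.05,40); print('w',robot.get_gripper_width(),robot.get_position(),robot.get_ft_force())
robot.movel(list(p+[0,0,.13]),None,feed=.12); print('w',robot.get_gripper_width(),'F',robot.get_ft_force(),'t',robot.get_t())
for psi in np.radians([-90,-60,-40,-20,0,20,40,60]):
    N=turned(M,YAW,psi); q=[robot.solve_ik(list(POST+[0,0,-.0205+dz]+GO*N[:,2]),quat(N)) for dz in (0,.09)]
    print(np.degrees(psi),N[:,2],q)
print(robot.get_joint_positions())
E
python3 s5.py
```

```text
F [ 0.3961  0.6392 -0.0913]
w 0.06124190922257656 [ 0.4755 -0.1309  0.0432] [ 1.6348 -0.4659  3.0485]
w 0.061595878733779745 F [ 0.2728 -0.0122 -1.271 ] t 8.1667
-90.0 [ 0.0341 -0.3403 -0.9397] [array([-0.7514,  0.9557,  0.5014,  2.0938, -0.2659,  0.2809, -0.0613]), array([-0.7935,  0.786 ,  0.5684,  2.0603, -0.1165,  0.4745, -0.1454])]
-59.99999999999999 [ 0.1997 -0.2776 -0.9397] [array([ 0.1938,  1.2108, -1.2576,  2.2045,  1.5366,  1.452 , -1.3268]), array([-0.7834,  0.7353,  0.5162,  2.2147,  0.0139,  0.1795,  0.2112])]
-40.0 [ 0.2826 -0.1926 -0.9397] [array([ 0.2245,  1.2021, -1.2574,  2.3006,  1.6658,  1.4029, -1.0817]), array([-0.0568,  0.7   , -0.6189,  2.2728,  1.4685,  0.7005, -0.9256])]
-20.0 [ 0.3315 -0.0843 -0.9397] [array([ 0.2831,  1.1973, -1.2569,  2.3718,  1.7915,  1.3282, -0.7923]), array([ 0.314 ,  0.9299, -1.2543,  2.3266,  1.5808,  1.1264, -0.6532])]
0.0 [ 0.3403  0.0341 -0.9397] [array([ 0.3686,  1.1955, -1.2558,  2.4032,  1.8897,  1.214 , -0.4413]), array([ 0.4023,  0.9209, -1.253 ,  2.3565,  1.6701,  0.9893, -0.3119])]
20.0 [ 0.3081  0.1485 -0.9397] [array([ 0.467 ,  1.1951, -1.2541,  2.3869,  1.9219,  1.0594, -0.0195]), array([ 0.499 ,  0.9242, -1.2512,  2.341 ,  1.6812,  0.8381,  0.1146])]
40.0 [ 0.2387  0.2449 -0.9397] [array([ 0.554 ,  1.1972, -1.2523,  2.3271,  1.8458,  0.8969,  0.482 ]), array([ 0.2469,  0.685 , -0.571 ,  2.2996,  1.9181,  0.154 ,  0.3047])]
59.99999999999999 [ 0.1406  0.3118 -0.9397] [array([ 0.6101,  1.2052, -1.2537,  2.2373,  1.6436,  0.7886,  1.0665]), array([ 0.3006,  0.7036, -0.5719,  2.2124,  0.4689,  0.1353,  2.137 ])]
[ 0.1714  0.9479 -0.1633  1.4272  0.2147  1.481   1.6001]
```

```bash
cat > s6.py <<'E'
from h import *
mid=np.array([.491,-.129,.062])
M,p=cup_grasp(mid,YAW,np.radians(40),0)
for psi in list(range(80,241,20))+[-100,-120,-140]:
    N=turned(M,YAW,np.radians(psi)); q=[robot.solve_ik(list(POST+[0,0,-.0205+dz]+GO*N[:,2]),quat(N)) for dz in (0,.045,.09)]
    print(psi,N[:,2]); [print('   ',x) for x in q]
E
python3 s6.py
```

```text
80 [ 0.0255  0.3411 -0.9397]
    [ 0.3048  0.917  -0.56    2.1484  0.6745  0.1428  2.3501]
    [ 0.3713  0.8476 -0.6721  2.1325  0.5814  0.2606  2.4082]
    [ 0.4269  0.7778 -0.7616  2.1052  0.472   0.3706  2.4812]
100 [-0.0927  0.3292 -0.9397]
    [ 0.4168  0.9977 -0.7855  2.0361  0.7296  0.4475  2.626 ]
    [ 0.5428  1.0157 -1.0526  2.0183  0.8509  0.6645  2.4642]
    [ 0.548   0.9193 -1.0495  1.995   0.6791  0.691   2.5931]
120 [-0.1997  0.2776 -0.9397]
    [ 0.5685  1.2484 -1.2617  1.9307  1.0254  0.9898  2.6534]
    [-0.3197  0.8681  0.4409  1.9656 -0.8945  0.8251 -1.7305]
    [-0.4339  0.8436  0.6562  1.949  -0.9207  0.9963 -1.6937]
140 [-0.2826  0.1926 -0.9397]
    [-0.4647  1.0336  0.6542  1.9049 -0.9727  0.9592 -1.3358]
    [-0.4668  0.9481  0.6555  1.8941 -0.8751  0.9943 -1.4243]
    [-0.5637  0.9487  0.8713  1.8771 -0.9075  1.1706 -1.3667]
160 [-0.3315  0.0843 -0.9397]
    [-0.6053  1.1335  0.8687  1.8577 -0.9842  1.1044 -1.0082]
    [-0.6074  1.0468  0.87    1.847  -0.8898  1.1304 -1.0809]
    [-0.6817  1.0708  1.0859  1.8291 -0.9221  1.3143 -1.0065]
180 [-0.3403 -0.0341 
[... 793 characters left out ...]
  0.8278  0.579   1.9206 -0.2224  0.729  -0.5043]
-100 [-0.0255 -0.3411 -0.9397]
    [-0.7442  0.9675  0.5209  2.0433 -0.305   0.3818 -0.1751]
    [-0.7639  0.8851  0.5548  2.0327 -0.2316  0.4698 -0.2165]
    [-0.7751  0.7995  0.569   2.0102 -0.143   0.5655 -0.2752]
-120 [-0.1406 -0.3118 -0.9397]
    [-0.7066  0.9872  0.5414  1.9527 -0.3681  0.5605 -0.4135]
    [-0.7205  0.9078  0.5659  1.9423 -0.2967  0.641  -0.4564]
    [-0.7301  0.8278  0.579   1.9206 -0.2224  0.729  -0.5043]
-140 [-0.2387 -0.2449 -0.9397]
    [-0.6601  1.0078  0.5677  1.8833 -0.4622  0.7092 -0.6203]
    [-0.6744  0.9329  0.5944  1.8732 -0.3991  0.7847 -0.658 ]
    [-0.6863  0.8586  0.6139  1.8521 -0.335   0.8669 -0.6986]
```

```bash
cat > s7.py <<'E'
from h import *
mid=np.array([.491,-.129,.062])
M,p=cup_grasp(mid,YAW,np.radians(40),0)
N=turned(M,YAW,np.radians(200)); base=POST+[0,0,-.0205]+GO*N[:,2]
robot.reach(list(base+[0,-.05,.18]),quat(N)); print(robot.get_gripper_width(),robot.get_joint_positions())
robot.movel(list(base+[0,0,.09]),quat(N),feed=.1)
for c in ('scene','top'):
    im,d,K,T=grab(c); W=cloud(d,K,T)
    for m in masks_of('cup',c)[:2]:
        w=W[m['pixels']]; print(c,m['conf'],m['uv'],np.nanmedian(w,0),np.nanpercentile(w,3,axis=0),np.nanpercentile(w,97,axis=0))
    if c=='scene': im0=im
u,v=np.int32(proj(POST,*T_wc('scene')))
a=cv2.resize(im0[v-70:v+50,u-80:u+80],(640,480),interpolation=cv2.INTER_CUBIC); cv2.imwrite('pics/s7.png',a)
print(robot.get_gripper_width(),robot.get_position(),base+[0,0,.09],robot.get_t(),robot.get_ft_force())
E
python3 s7.py
```

```text
0.06154579405355525 [-0.5927  0.7482  0.7115  1.7631 -0.3309  1.1212 -0.8778]
scene 0.73 [256.2, 308.5] [ 0.4336 -0.2234  0.0196] [ 0.4035 -0.2628  0.0019] [ 0.4613 -0.2021  0.0501]
scene 0.64 [218.2, 171.2] [0.4668 0.0578 0.1912] [0.4455 0.0418 0.1461] [0.4901 0.1003 0.1945]
top 0.97 [361.7, 269.7] [ 0.4315 -0.2365  0.0055] [ 0.4031 -0.2611 -0.0001] [ 0.4601 -0.2018  0.0517]
top 0.56 [234.8, 256.3] [0.4653 0.067  0.1925] [0.4485 0.0437 0.188 ] [0.4842 0.0921 0.196 ]
0.06128027483465757 [0.4685 0.071  0.1464] [0.4683 0.0713 0.146 ] 11.675 [ 0.0362  0.0357 -1.3279]
```

View pics/s7.png

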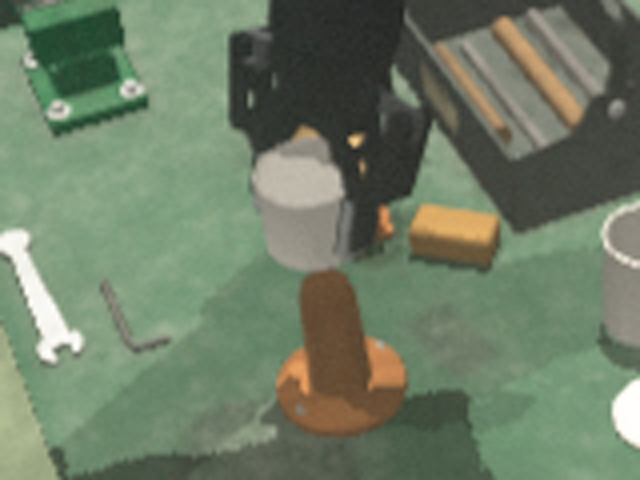

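The cup is mouth down above the post at crop (300,215), in line with the post axis at (335,290) in perspective. Its extents match the prediction, so I'm lowering it with force checks.

```bash
cat > s8.py <<'E'
from h import *
p=np.array(robot.get_position()); a=R.from_quat(np.roll(robot.get_tcp_rot(),-1)).as_matrix()[:,2]
f0=np.array(robot.get_ft_force())
for dz,fd in ((.03,.1),(.055,.05),(.075,.05),(.082,.05)):
    robot.movel(list(p-[0,0,dz]),None,feed=fd); f=np.array(robot.get_ft_force())-f0; print(dz,f)
    if np.linalg.norm(f)>8: break
else:
    while dz<.096:
        dz+=.001; robot.movel(list(p-[0,0,dz]),None,feed=.03); f=np.array(robot.get_ft_force())-f0; print(round(dz,4),f)
        if np.linalg.norm(f)>4: break
robot.wait(.2); print(robot.get_position(),robot.get_ft_force(),robot.get_t())
E
python3 s8.py
```

```text
0.03 [-0.1086  0.4745  0.5821]
0.055 [ 0.6746 -0.0501 -0.6164]
0.075 [-0.9979 -0.4234  0.6735]
0.082 [ 0.3895  0.8686 -0.2983]
0.083 [ 0.0927 -0.8982 -0.5581]
0.084 [ 0.023  -0.4251 -0.3341]
0.085 [ 0.5534  0.8378 -0.3421]
0.086 [-1.0822 -0.2752 -0.6679]
0.087 [-0.2525 -0.2348 -0.453 ]
0.088 [-0.3324  0.2356  0.085 ]
0.089 [-0.4275 -0.1795 -0.1521]
0.09 [-0.6713  1.4459  6.2301]
[0.4686 0.071  0.0569] [0.1971 0.5591 5.8625] 15.8167
```

```bash
cat > s9.py <<'E'
from h import *
robot.grip(.085); robot.wait(.3)
p=np.array(robot.get_position()); a=R.from_quat(np.roll(robot.get_tcp_rot(),-1)).as_matrix()[:,2]
robot.movel(list(p-.13*a),None,feed=.15); p=np.array(robot.get_position())
robot.reach(list(np.array([.42,.1,.30])),quat(frame([.3,0,-1],[0,1,0])))
print(robot.get_joint_positions())
for c in ('scene','top'):
    im,d,K,T=grab(c); np.savez(c+'2.npz',im=im,d=d,K=K,T=T); W=cloud(d,K,T).reshape(-1,3)
    k=(np.hypot(W[:,0]-.476,W[:,1]-.075)<.04)&(W[:,2]>.095)&(W[:,2]<.12); w=W[k]
    if len(w)>20: print(c,len(w),w.mean(0),np.percentile(w,[2,98],axis=0).ravel(),np.linalg.svd(w-w.mean(0))[2][2])
    for n in ('hole_mouth','burnisher_handle'):
        for l in landmark_of(n,c)[:1]: print(n,l)
    if c=='scene':
        cv2.imwrite('pics/s9.png',cv2.resize(im[100:260,160:360],(750,600),interpolation=cv2.INTER_CUBIC))
print(robot.get_t())
E
python3 s9.py
```

```text
[-0.3936  0.2329 -0.0522  2.2647  0.3527  0.4026  0.818 ]
scene 400 [0.4743 0.0708 0.1026] [0.446  0.0432 0.0966 0.5027 0.1027 0.1059] [ 0.0104  0.0289 -0.9995]
hole_mouth {'uv': [222.6, 147.3], 'conf': 0.94}
top 574 [0.4751 0.0736 0.103 ] [0.4467 0.046  0.0989 0.5016 0.1013 0.1072] [ 0.0011  0.0092 -1.    ]
hole_mouth {'uv': [145.9, 219.0], 'conf': 0.7}
burnisher_handle {'uv': [145.6, 210.5], 'conf': 0.39}
19.3667
```

View pics/s9.png

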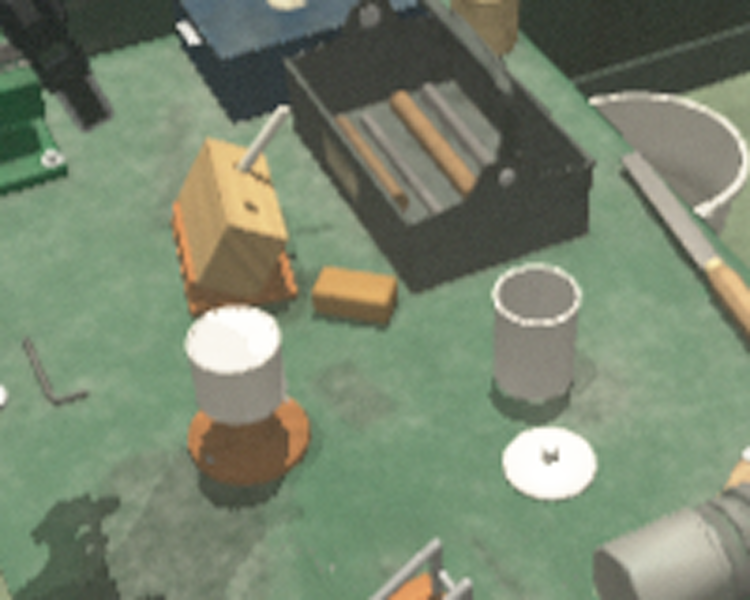

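The cup is seated level at (0.475, 0.0735), with its foot at about 0.103–0.104. The burnisher stands in the block at crop (265,140). Next: plan and take a close look.

```bash
cat >> h.py <<'E'
PS=-.19; HM=np.array([.559,.282,.076]); CUP=np.array([.475,.0735,.1045])
def burn_grasp(ps=None,steep=15,out=.036,hm=None):
    ps=PS if ps is None else ps; hm=HM if hm is None else hm
    H=np.array([.5*np.cos(ps),.5*np.sin(ps),.866]); y=np.array([-np.sin(ps),np.cos(ps),0])
    f=np.array([np.cos(ps),np.sin(ps),0]); e=np.radians(30+steep)
    a=np.cos(e)*f-np.array([0,0,np.sin(e)])
    return frame(a,y),hm+out*H,H,y
def burn_final(M,H,y,psi):
    # rotate about y so that point dir (-H) becomes level, then yaw
    Rt=R.from_rotvec(y*np.radians(60)).as_matrix()
    if abs((Rt@H)[2])>.05: Rt=R.from_rotvec(-y*np.radians(60)).as_matrix()
    Q=R.from_euler('z',psi).as_matrix()@Rt
    return Q@M,Q@(-H)
E
cat > s10.py <<'E'
from h import *
M,g,H,y=burn_grasp()
for fl in (0,1):
    m=flip(M) if fl else M; p=g+.019*m[:,2]
    print(fl,[robot.solve_ik(list(q),quat(m)) for q in (p-.1*m[:,2],p,p+.09*H)])
    for psi in range(-180,180,45):
        F,b=burn_final(m,H,y,np.radians(psi)); t=CUP+[0,0,.05]-.085*b+.019*F[:,2]; q=robot.solve_ik(list(t),quat(F))
        if q is not None: print('  ',psi,F[:,2],b,q)
m=M; p=g+.019*m[:,2]
robot.grip(.05)
robot.reach(list(p-.11*m[:,2]),quat(m)); robot.wait(.2)
print(robot.get_joint_positions(),robot.get_position(),p-.11*m[:,2])
im,d,K,T=grab('wrist'); np.savez('wrist2.npz',im=im,d=d,K=K,T=T); W=cloud(d,K,T)
for n in ('burnisher',):
    for k in masks_of(n,'wrist')[:2]:
        w=W[k['pixels']];w=w[~np.isnan(w[:,0])]; print(n,k['conf'],k['uv'],len(w),w.mean(0),np.linalg.svd(w-w.mean(0))[2][0] if len(w)>20 else '')
        r=w-HM; l=r@H; print('along',np.percentile(l,[2,98]));
        for s in (.01,.02,.03,.04,.05,.06):
            j=abs(l-s)<.005
            if j.sum()>3: print(s,j.sum(),'lat',np.percentile(r[j]@y,[5,50,95]),'dep',np.percentile(r[j]@np.cross(y,H),[5,50,95]))
for n in ('hole_mouth','burnisher_handle'):
    for l in landmark_of(n,'wrist')[:2]: print(n,l)
print('pred',proj(HM,K,T),proj(HM+.033*H,K,T),proj(HM+.065*H,K,T))
for s in (0,.033,.065): cv2.circle(im,tuple(np.int32(proj(HM+s*H,K,T))),3,(0,0,255),1)
cv2.imwrite('pics/w2.png',im); print(robot.get_t())
E
python3 s10.py
```

```text
0 [array([-0.9455,  0.7905, -0.0253,  2.2387,  1.8748,  0.7624, -1.4109]), array([-0.1675,  1.3213, -1.2576,  2.0992,  2.0114,  1.7855, -0.8811]), array([-0.656 ,  0.8059, -0.1533,  2.0348,  1.8656,  0.7477, -1.1024])]
   -180 [ 0.2542 -0.0489 -0.9659] [ 0.982  -0.1889  0.    ] [-0.3442  0.6248 -0.1942  2.5233  2.1951  0.3435  1.8368]
   -135 [ 0.2143  0.1452 -0.9659] [0.8279 0.5608 0.    ] [ 0.1749  0.6388 -0.4046  2.4895  2.5616  0.2203  2.6214]
   -90 [ 0.0489  0.2542 -0.9659] [0.1889 0.982  0.    ] [ 0.2297  0.6731 -0.2082  2.169  -0.4467  0.3063  0.3043]
   -45 [-0.1452  0.2143 -0.9659] [-0.5608  0.8279  0.    ] [ 0.0188  0.7671  0.0226  1.8286 -0.3418  0.7328  0.9081]
   0 [-0.2542  0.0489 -0.9659] [-0.982   0.1889  0.    ] [-0.1332  0.8371 -0.0085  1.6134 -0.096   0.9415  1.3074]
   45 [-0.2143 -0.1452 -0.9659] [-0.8279 -0.5608  0.    ] [-0.2297  0.836  -0.2001  1.6229  0.2465  0.9673  1.614 ]
   90 [-0.0489 -0.2542 -0.9659] [-0.1889 -0.982   0.    ] [-0.3107  0.7719 -0.355   1.8559  0.5946  0.8374  1.8905]
   135 [ 0.1452 -0.2143 -0.9659] [ 0.5608 -0.8279  0.    ] [-0.3675  0
[... 1260 characters left out ...]
0.2905 0.172 ] [0.5135 0.2908 0.1715]
burnisher 0.65 [284.7, 202.2] 1148 [0.5757 0.2834 0.0954] [ 0.6123 -0.1239  0.7809]
along [-0.0043  0.0564]
0.01 187 lat [0.0001 0.0044 0.0088] dep [-0.      0.0017  0.0047]
0.02 190 lat [0.0001 0.0044 0.0088] dep [0.0015 0.003  0.0061]
0.03 180 lat [0.0001 0.0045 0.0089] dep [0.0026 0.0041 0.0066]
0.04 169 lat [0.0001 0.0045 0.009 ] dep [0.0038 0.0056 0.0082]
0.05 170 lat [0.0001 0.0045 0.0087] dep [0.0052 0.0069 0.0095]
0.06 40 lat [0.0008 0.0038 0.0075] dep [0.0066 0.0079 0.0089]
hole_mouth {'uv': [284.7, 159.0], 'conf': 0.71}
burnisher_handle {'uv': [286.5, 198.9], 'conf': 0.57}
pred [277.8104 166.2262] [277.8163 212.5531] [277.8219 257.0885]
21.8667
```

View pics/w2.png

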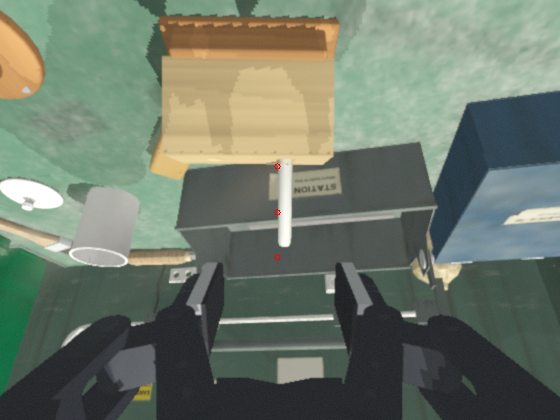

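The burnisher is at (286,200), with its mouth at (285,159). It sits about 5 mm to the left of my prediction and leans about 38°, so it is loose in the hole. Correcting and grasping.

```bash
cat > s11.py <<'E'
from h import *
M,_,H,y=burn_grasp(); a=M[:,2]
u=np.array([.6123,-.1239,.7809]); u/=np.linalg.norm(u)
g=np.array([.5785,.2827,.0930])+.004*u; p=g+.019*a
p0=np.array(robot.get_position())
robot.movel(list(p-.05*a),quat(M),feed=.12)
robot.movel(list(p),quat(M),feed=.06); print('F',robot.get_ft_force(),robot.get_joint_positions())
robot.grip(.0,30); print('w',robot.get_gripper_width(),robot.get_ft_force())
p=np.array(robot.get_position())
try:
    for s in (.02,.045,.09):
        robot.movel(list(p+s*H),None,feed=.08); print(s,robot.get_gripper_width(),robot.get_ft_force())
except robot.IKError as e: print('IK',e)
robot.wait(.2)
print(robot.get_position(),robot.get_joint_positions(),robot.get_t())
im,d,K,T=grab('wrist'); np.savez('wrist3.npz',im=im,d=d,K=K,T=T); W=cloud(d,K,T)
for k in masks_of('burnisher','wrist')[:1]:
    w=W[k['pixels']];w=w[~np.isnan(w[:,0])]; print(k['conf'],k['uv'],len(w),w.mean(0),np.linalg.svd(w-w.mean(0))[2][0])
for l in landmark_of('burnisher_tip','wrist')[:2]: print(l)
cv2.imwrite('pics/w3.png',im)
E
python3 s11.py
```

```text
F [ 0.0468  1.0556 -0.289 ] [-0.2117  1.2659 -1.1252  2.0837  2.0039  1.6615 -0.9431]
w 0.008555328670781832 [-0.7134 -0.5185  0.3728]
0.02 0.008378593243444343 [-0.4319  0.0518 -0.8277]
0.045 0.008717601827539594 [-0.2102  0.1325 -0.6666]
0.09 0.008646205490315823 [ 0.3701 -0.6783 -1.4565]
[0.6379 0.2714 0.1602] [-0.1254  1.1332 -1.1854  1.9943  1.9186  1.5656 -0.7475] 25.8
{'uv': [282.8, 74.7], 'conf': 0.91}
```

View pics/w3.png

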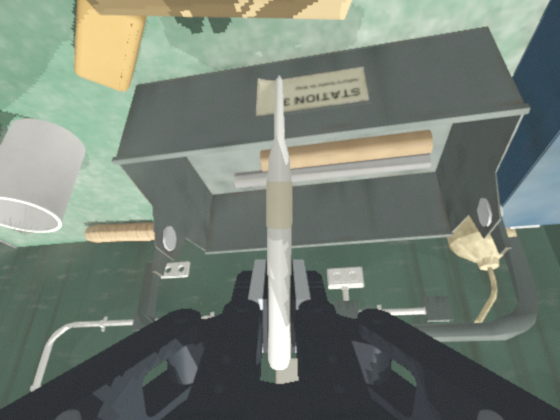

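The burnisher is held and clear of the block, point end at (280,75), handle end at (280,365). Next I measure it in the tool frame and plan the final pose.

```bash
cat > s12.py <<'E'
from h import *
D=np.load('wrist3.npz'); W=cloud(D['d'],D['K'],D['T'])
p=np.array(robot.get_position()); Rm=R.from_quat(np.roll(robot.get_tcp_rot(),-1)).as_matrix()
pts=[]
for v in range(76,250,8):
    row=D['d'][v,262:300]; c=np.nanmin(np.where(row>0,row,9)); j=(row>0)&(row<c+.006)
    q=np.nanmean((W[v,262:300][j]-p)@Rm,0); pts.append(q); print(v,j.sum(),q)
pts=np.array(pts); k=slice(13,22); c=pts[k].mean(0); b=np.linalg.svd(pts[k]-c)[2][0]
print('surface dir',b,'elev in world',Rm@b)
E
python3 s12.py
```

```text
76 2 [ 0.0007 -0.0858 -0.008 ]
84 8 [ 0.0007 -0.083  -0.0093]
92 8 [ 0.0007 -0.0802 -0.0095]
100 8 [ 0.0007 -0.0774 -0.0106]
108 8 [ 0.0007 -0.0746 -0.0109]
116 9 [ 0.0005 -0.0717 -0.0113]
124 10 [ 0.0007 -0.0689 -0.0114]
132 10 [ 0.0007 -0.066  -0.0119]
140 11 [ 0.0005 -0.0631 -0.0125]
148 16 [ 0.0007 -0.0603 -0.0134]
156 20 [ 0.0007 -0.0575 -0.0148]
164 22 [ 0.0007 -0.0546 -0.0153]
172 22 [ 0.0007 -0.0517 -0.0158]
180 25 [ 0.0005 -0.0488 -0.0167]
188 26 [ 0.0007 -0.0459 -0.0172]
196 25 [ 0.0007 -0.0429 -0.0176]
204 26 [ 0.0007 -0.0399 -0.018 ]
212 26 [ 0.0007 -0.0369 -0.0185]
220 26 [ 0.0007 -0.0338 -0.0188]
228 24 [ 0.0007 -0.0308 -0.0195]
236 24 [ 0.0007 -0.0275 -0.0192]
244 24 [ 0.0007 -0.0244 -0.0198]
surface dir [-0.0046 -0.9921  0.1251] elev in world [-0.6033  0.1109 -0.7897]
```

```bash
cat > s13.py <<'E'
from h import *
bt=np.array([0,-.992,.125]);bt/=np.linalg.norm(bt); tip=np.array([.0007,-.087,-.0075])
xt=np.array([1.,0,0]); zt=np.cross(xt,bt)  # tool-fixed triad: bt level, xt level
up=zt if zt[2]<0 else -zt   # points opposite approach -> world up
B=np.stack([bt,np.cross(up,bt),up],1)
def final(psi,h):
    b=np.array([np.cos(psi),np.sin(psi),0]);u=np.array([0,0,1.]); F=np.stack([b,np.cross(u,b),u],1)@B.T
    return F,CUP+[0,0,h]-F@tip
if __name__=='__main__':
    q0=np.array(robot.get_joint_positions())
    for d in range(-180,180,30):
        F,t=final(np.radians(d),.05); q=robot.solve_ik(list(t),quat(F)); q2=robot.solve_ik(list(t+[0,0,.12]),quat(F))
        if q is not None and q2 is not None: print(d,t,F[:,2],q,round(np.abs(q-q0).max(),2),round(np.abs(q-q2).max(),2))
E
python3 s13.py
```

```text
-180 [0.5604 0.0728 0.1362] [-0.125  -0.     -0.9922] [ 0.3713  1.0568 -1.1712  1.6843  0.9408  1.227   0.5141] 1.26 0.18
-150 [0.5493 0.1156 0.1362] [-0.1083 -0.0625 -0.9922] [ 0.2616  1.0442 -1.1559  1.7015  0.9669  1.2453  0.9128] 1.66 0.19
-120 [0.5183 0.1471 0.1362] [-0.0625 -0.1083 -0.9922] [ 0.1725  1.0007 -1.1275  1.7995  1.0013  1.1966  1.2763] 2.02 0.18
-90 [0.4757 0.1589 0.1362] [ 0.     -0.125  -0.9922] [ 0.0862  0.9044 -1.029   1.9588  1.0265  1.0408  1.6474] 2.39 0.26
-60 [0.4329 0.1478 0.1362] [ 0.0625 -0.1083 -0.9922] [-0.0158  0.7709 -0.8356  2.1488  1.0736  0.7804  2.0455] 2.79 0.39
-30 [0.4014 0.1168 0.1362] [ 0.1083 -0.0625 -0.9922] [-0.6202  0.6352  0.2266  2.352  -0.3131  0.0998 -2.2254] 2.23 4.84
0 [0.3896 0.0742 0.1362] [ 0.125   0.     -0.9922] [-0.2996  0.6031 -0.0619  2.4415  1.8235  0.0804  2.5441] 3.29 4.88
30 [0.4007 0.0314 0.1362] [ 0.1083  0.0625 -0.9922] [-0.0424  0.6064 -0.1768  2.4121  1.3699  0.0597 -2.5954] 1.85 0.86
60 [ 0.4317 -0.0001  0.1362] [ 0.0625  0.1083 -0.9922] [ 0.4918  0.7429 -0.8412  2.2575  1.0892  0.4927 -1.7141] 1.07 0.41
90 [ 0.4743 -0.0119  0.1362] [ 0.      0.125  -0.9922] [ 0.6925  0.989  -1.2584  2.0668  1.084   0.9473 -1.135 ] 0.83 0.38
120 [ 0.5171 -0.0008  0.1362] [-0.0625  0.1083 -0.9922] [ 0.6246  1.0434 -1.2579  1.8879  1.0024  1.0852 -0.5041] 0.92 0.29
150 [0.5486 0.0302 0.1362] [-0.1083  0.0625 -0.9922] [ 0.5405  1.1516 -1.3756  1.7494  1.0508  1.3148 -0.0382] 0.87 0.19
```

```bash
cat > s14.py <<'E'
from h import *
from s13 import final,bt,tip
p=np.array(robot.get_position())
robot.movel(list(p+[0,0,.11]),None,feed=.15)
F,t=final(np.pi,.05)
robot.reach(list(t+[0,0,.12]),quat(F)); print(robot.get_gripper_width(),robot.get_t())
robot.movel(list(t+[0,0,.03]),quat(F),feed=.1); robot.movel(list(t),quat(F),feed=.05); robot.wait(.4)
P,Rm=np.array(robot.get_position()),R.from_quat(np.roll(robot.get_tcp_rot(),-1)).as_matrix()
print('tip',P+Rm@tip,'dir',Rm@bt,'w',robot.get_gripper_width(),robot.get_ft_force(),np.abs(robot.get_qvel()).max())
im,d,K,T=grab('wrist'); W=cloud(d,K,T)
for l in landmark_of('burnisher_tip','wrist')[:1]: print('tip wrist',l)
for v in (80,110,140,180,220,240):
    row=d[v,262:300]; j=(row>0)&(row<np.where(row>0,row,9).min()+.006); print(v,np.nanmean(W[v,262:300][j],0))
for c in ('scene','top'):
    im2,d,K,T=grab(c); W=cloud(d,K,T).reshape(-1,3)
    k=(np.hypot(W[:,0]-.475,W[:,1]-.0735)<.035)&(W[:,2]>.097)&(W[:,2]<.111); w=W[k]
    if len(w)>20: print(c,'cup',len(w),w.mean(0),np.percentile(w,[2,98],axis=0).ravel(),np.linalg.svd(w-w.mean(0))[2][2])
    for n in ('tall_cup','wax_block','pewter_lid'):
        for m in masks_of(n,c)[:1]: print(n,m['conf'],np.nanmedian(W[m['pixels'].ravel()],0))
    if c=='scene': u,v=np.int32(proj(CUP,K,T)); a=cv2.resize(im2[v-60:v+60,u-60:u+100],(640,480),interpolation=cv2.INTER_CUBIC)
cv2.imwrite('pics/s14.png',a); print(robot.get_t())
E
python3 s14.py
```

```text
0.008231649351555275 27.8833
tip [0.4751 0.0735 0.1546] dir [-1.      0.     -0.0002] w 0.008599115435396328 [ 0.0999 -0.3187 -0.3847] 0.0028916593753215963
tip wrist {'uv': [278.4, 73.9], 'conf': 0.7}
80 [0.4781 0.0736 0.1563]
110 [0.4886 0.0736 0.1564]
140 [0.4994 0.0736 0.1567]
180 [0.5142 0.0736 0.1587]
220 [0.5294 0.0736 0.1591]
240 [0.5372 0.0736 0.1592]
scene cup 381 [0.4745 0.0718 0.1028] [0.4465 0.0438 0.098  0.5026 0.1024 0.1056] [ 0.0002  0.0183 -0.9998]
tall_cup 0.92 [0.6874 0.0332 0.048 ]
wax_block 0.51 [0.5994 0.1613 0.0219]
pewter_lid 0.57 [0.5977 0.1614 0.0222]
top cup 554 [0.4745 0.0736 0.1031] [0.4468 0.0459 0.0993 0.5016 0.1014 0.1069] [0.0029 0.0034 1.    ]
tall_cup 0.18 [0.4972 0.0506 0.0103]
wax_block 0.69 [0.5892 0.1798 0.0237]
pewter_lid 0.6 [0.5352 0.2574 0.0624]
30.5833
```

View pics/s14.png

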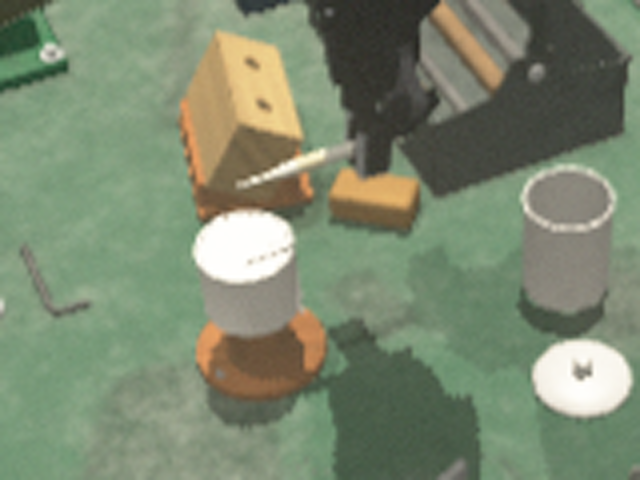

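The picture shows the burnisher level, with its point at (240,185) 5 cm above the seated cup's foot at (243,243). The tall cup, wax block and lid are where they were. Handing in.

```bash
python3 -c "
from workcell import robot
print(robot.get_gripper_width(),robot.get_t()); robot.close_job()"
```

```text
0.008755431737162256 30.5833
the job is handed in; nothing more can be done
```

The job is handed in at about 30.6 s of the 54 s allowed. The short pewter cup is upside down on the post, and the burnisher is held level with its point over the cup's foot.

- **Cup:** I took it from the cradle by its sides, turned it mouth down and lowered it until a 6 N contact showed it was seated. After release the depth images put it level, 1–2 mm from the post's axis. Its foot read about 0.103 m; fully down is 0.1045 m, and the calibration is good to about 2 mm.
- **Burnisher:** It leaned about 38° rather than 30°, loose in its hole, and stood about 5 mm from my first estimate. I corrected for both from a close look, then drew it out. At the end the point was at about (0.475, 0.074, 0.155), roughly 5 cm above the middle of the foot. The arm was still and the grip width steady at 8.6 mm.
- **Bystanders:** The last picture shows the tall cup, wax block and lid where they were. The network's final readings for the lid (both cameras) and the tall cup (top camera) landed on other objects. For those two I relied on the picture; I have no measured end position for the lid.

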